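# Tomato end into the compost pail

## Robot

A 6-joint arm with a two-finger parallel gripper is mounted at the origin on the work surface. World frame = base frame: x ahead of the robot, y to its left, z up, the work surface at z = 0. Lengths are in mm, angles in rad, forces in N, time in s.
With the tool pointing down it reaches from about 275 to 825 mm from the base axis. Payload 5.2 kg.
Tool frame: the origin (TCP) lies at the very end of the fingers, on their centre line; the grasp point (between the pads) lies 19 mm behind it; z points along the fingers, y is the line along which they close (so a half turn about z gives the same grasp; the last joint's range is limited). The gripper opens to 93 mm and grips with 3 to 60 N. Pads are 15 mm wide; open, the fingers measure 128 mm over their backs; the gripper's body (75 mm by 188 mm) begins 65 mm behind the grasp point.
Start: joints at [1.074, 0.259, 1.535, -0, 1.348, -0.203], TCP at [159.253, 526.444, 218.653] pointing down, gripper open.
Joint ranges: [-3.14, 3.14], [-0.91, 2.08], [0.19, 2.58], [-1.22, 4.36], [0.22, 2.71], [-3.12, 3.12]. Speed limits (rad/s): [2.57, 2.57, 3.14, 3.14, 3.14, 3.14].

## Interface

Orientations are given as [roll, pitch, yaw] about the fixed x, y, z axes, in that order (R = Rz(yaw) Ry(pitch) Rx(roll)).
In Python, from bench import robot gives the robot as it stands. The module is installed in compiled form; this text tells all that it offers. Calls block until the motion is done:
- robot.move_ptp(position, orientation): joint-space move of the TCP to a pose.
- robot.move_linear(position, ori=None, speed=150, f_stop=None): straight line of the TCP; ori=None keeps the orientation; speed is the mean speed in mm/s. With f_stop (N) it stops when the force on the tool has changed by that much, and returns True; else False.
- robot.move_j(angles): joint-space move.
- robot.move_gripper(opening): opening from 0.0 (shut) to 1.0 (fully open); the grip force is fixed at half the most; returns when the fingers have stopped.
- robot.sleep(seconds).
- robot.inverse_kinematics(position, orientation): joint angles nearest the present ones, or None.
- robot.get_image(name): name is "scene" or "top" or "wrist"; returns a dict with "img" (400x640x3 uint8, blue, green, red), "fovy" (degrees; the focal length in pixels is half the picture's height over the tangent of half this angle, whatever the lens; pixels are square), "cx", "cy" (the principal point, pixels), "eye" and "orientation" of the camera in the world. Camera axes: x right, y down, z forward; pixel columns grow to the right and rows downward; lengths in mm; the calibration is good to about 2 mm. A picture is of the moment at which its call begins. There is no depth.
A pose or a line that the arm cannot do raises robot.MotionError and nothing moves.
- robot.hand_in(): hands the job in; it is judged then, once.
Readings, each from a call of its own:
- robot.current_t(): time.
- robot.current_qpos(): joint angles.
- robot.current_joint_vel(): joint speeds.
- robot.current_joint_efforts(): joint torques, N m.
- robot.current_tcp_pos(): TCP position.
- robot.current_eef_rot(): TCP orientation.
- robot.current_contact_force(): force on the tool from outside, world axes, zero at the start.
- robot.current_ft_torque(): the same for the moment, N m.
- robot.current_gripper_width(): opening from 0.0 (shut) to 1.0 (fully open).
- robot.current_finger_force(): force on a finger pad.
Only numpy, scipy, OpenCV 4.12 (cv2) and the standard library are available. Lean on these libraries where they do the work, as an engineer would, in place of code of your own. Each camera call takes 0.05 s, during which the arm holds its last target. There are 200 camera calls.

## Task

Put the cut-off tomato end (the small low cap lying on its cut face) into the steel compost pail: lift the lid off by its knob and set it down flat, knob up, beside the pail, drop the end in, then put the lid back on so that it is fully seated and level. Never let the lid fall, keep the pail upright, and leave the whole tomatoes, the knife and the jar where they are.

Things in the scene. Friction and masses are not known exactly. Their poses are not given: they have to be found in the camera images.
- pail: Round steel compost pail, loose, 0.5 to 1 kg, on the robot's left or right, empty, lid on at the start: 150 mm tall, outside diameter 124 mm at the foot, 140 mm at the rim, wall 4 mm (mouth 132 mm across), floor 5 mm thick. Two lugs near the rim stick out 3 mm. Origin at the centre of its underside, z up.
- lid: Loose round steel lid, about 0.2 kg, starts on the pail. From below: tapered plug 10 mm high (104 mm across at the bottom, 120 at the top; 6 mm play in the mouth), disc 152 mm across, 6 mm thick, that rests on the rim, central black knob 28 mm across, 34 mm tall. Origin under the plug's centre, z up: disc top z = 16 mm, knob top 50 mm. Seated, origin 140 mm above the pail's; stands on its plug.
- board: Dark wooden chopping board, fixed, 340 mm (its x) by 240 mm (its y), 20 mm thick, on the other side from the pail. Origin at the centre of its underside, z up. End piece and whole tomatoes lie in a row along its x, about 110 mm apart in any order, about 40 mm to the +y side of its middle; the knife lies along x at the -y side.
- end_piece: The tomato end to throw away: a low red cap, rigid, about 40 g, lying on its flat cut face with the green stem up; 56 mm across (widest 7 to 14 mm above the cut face), 26 mm high, plus a thin stem leaf and stub that are look only. Origin at the centre of the cut face, z up.
- tomato1: Whole tomato, loose, 78 mm across and 64 mm tall, green stem up, standing on the board; origin at the centre of its underside. Leave it alone.
- tomato2: Whole tomato like the other one. Leave it alone.
- knife: Kitchen knife lying flat on the board, loose, about 300 mm long, 36 mm wide and up to 15 mm high; blade to its +x. Origin at about the middle of its length, underside. Leave it alone.
- jar: Closed glass jar with a metal cap, loose, 76 mm across and 128 mm tall, standing on the counter beyond the work. Origin at the centre of its underside. Leave it alone.
There are look-alikes about, which are no part of the job. Of the things like the lid, leave any that is orange, pink or yellow; of the rest the smaller one is meant.

How it is judged:
By the outcome, as a careful person would: the job done as asked, in the order asked, and still so for the second after the job is handed in, with the robot touching nothing.
It also fails if it takes over 70 s, if anything falls off the work surface, if the arm or the gripper's body presses on something with over 40 N, if the wrist force passes 120 N, or if a joint passes its speed limit or range.

## Working session

There is one attempt and no reset: what is moved stays moved. The work goes in short steps, each a Python script; the robot and the scene stay as the last script left them, time stands still between calls to the robot, and variables do not carry over. Pictures are saved under pics/ and viewed, at most 10 in all, crops included, and the job is handed in when it is done.

```bash
mkdir -p pics; cat > h.py <<'E'
import numpy as np, cv2
from scipy.spatial.transform import Rotation as R
from bench import robot
def cam(n):
    d=robot.get_image(n); return d
def pix2z(d,u,v,z):
    f=200/np.tan(np.radians(d["fovy"])/2)
    o=np.asarray(d["orientation"],float)
    M=R.from_euler('xyz',o).as_matrix() if o.size==3 else o.reshape(3,3)
    r=M@np.array([(u-d["cx"])/f,(v-d["cy"])/f,1]); e=np.asarray(d["eye"],float)
    return e+r*(z-e[2])/r[2]
def proj(d,p):
    f=200/np.tan(np.radians(d["fovy"])/2)
    M=R.from_euler('xyz',d["orientation"]).as_matrix()
    c=M.T@(np.asarray(p,float)-d["eye"]); return d["cx"]+f*c[0]/c[2], d["cy"]+f*c[1]/c[2]
E
python3 - <<'E'
from h import *
import pickle
for n in ("top","scene"):
    d=cam(n); pickle.dump(d,open(n+".pkl","wb")); cv2.imwrite(f"pics/{n}0.png",d["img"])
    print(n,d["fovy"],d["cx"],d["cy"],d["eye"],d["orientation"])
E
```

```text
top 42.27498085816849 317.78587054422917 206.6803249062572 [ 204.04334794   57.6029859  1612.89749254] [-2.93523649 -0.00304071 -1.46397396]
scene 48.43130430020869 323.79940301841685 198.44816680841922 [1271.14107379 -751.73984083  829.47546938] [-2.12939859  0.01012636  0.74967076]
```

View pics/top0.png

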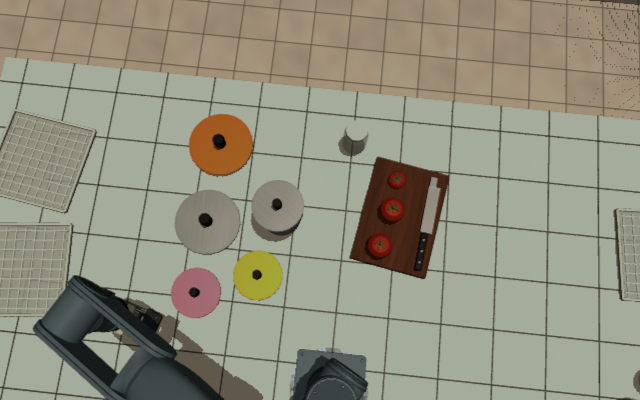

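View pics/scene0.png

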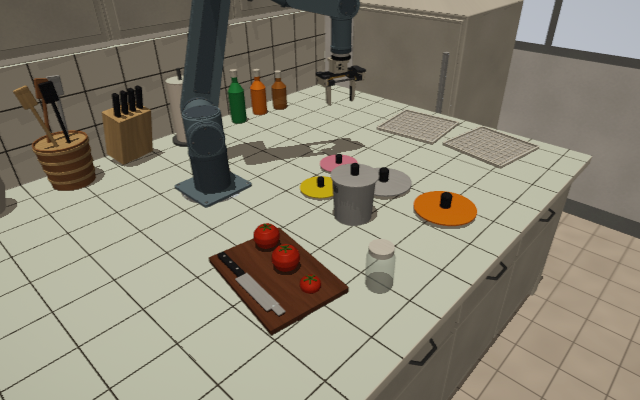

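The candidates for the lid in the top view are orange (220,145), pink (196,293), yellow (257,276), large grey (207,222) and smaller grey on the pail (277,206). The smaller grey one fits: it isn't one of the excluded colours, it's smaller than the other grey, and it sits on the pail. The end piece appears to be the small cap at (397,180), with whole tomatoes at (392,210) and (379,246). I'll confirm both in one crop.

```bash
python3 - <<'E'
import cv2
i=cv2.imread("pics/top0.png")
cv2.imwrite("pics/crop1.png",cv2.resize(i[115:295,170:450],None,fx=2.85,fy=2.85,interpolation=cv2.INTER_CUBIC)[:, :800])
E
```

```text
(no output)
```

View pics/crop1.png

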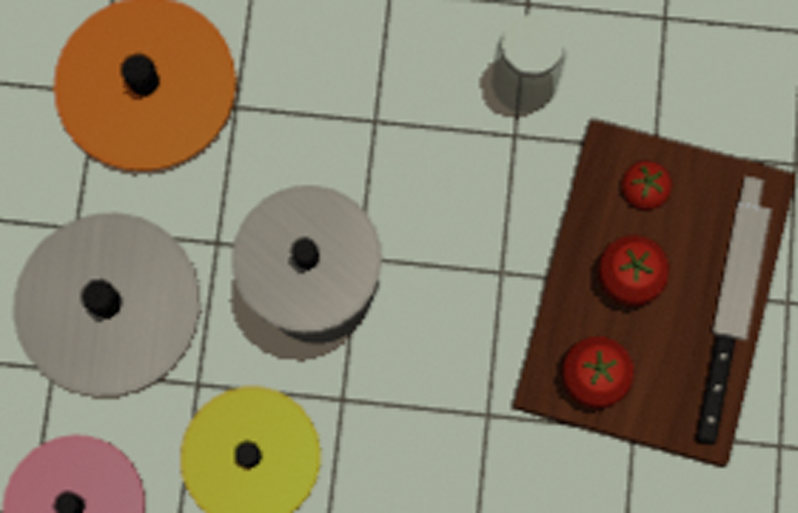

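The crop shows the smaller grey lid seated on the pail, with its disc centre at crop (306,259). The end piece is the small cap at crop (646,185), beside two larger tomatoes.

```bash
python3 - <<'E'
from h import *
import pickle
d=pickle.load(open("top.pkl","rb"))
for n,u,v,z in [("lid",306.5,259,156),("lidL",232,259,156),("lidR",381,259,156),("knob",304,249,190),("end",646,185,31),("endL",621,185,31),("endR",671,185,31),("t1",634,271,53),("t2",598,372,53),("jar",530,60,100),("grey",107,305,16),("greyknob",101,299,50),("yellow",250,455,16),("yelloR",320,455,16),("orange",145,85,16),("pink",74,505,16),("bA",592,120,20),("bC",725,465,20),("bD",515,408,20)]:
    print(n,np.round(pix2z(d,u/2.85+170,v/2.85+115,z)[:2],1))
s=pickle.load(open("scene.pkl","rb"))
p=pix2z(d,306.5/2.85+170,259/2.85+115,156); print(proj(s,[p[0],p[1],190]),proj(s,[p[0],p[1],156]))
e=pix2z(d,646/2.85+170,185/2.85+115,31);print(proj(s,[e[0],e[1],46]),proj(s,[e[0],e[1],20]))
print(robot.current_qpos(), robot.current_t(), robot.current_eef_rot())
E
python3 - <<'E'
import cv2
i=cv2.imread("pics/scene0.png")
cv2.imwrite("pics/crop2.png",cv2.resize(i[150:300,250:410],None,fx=4,fy=4,interpolation=cv2.INTER_CUBIC))
E
```

```text
lid [497.7 201.1]
lidL [489.6 275.9]
lidR [505.8 126.3]
knob [500.6 201.4]
end [ 646.5 -150.5]
endL [ 643.5 -122.9]
endR [ 649.5 -178.1]
t1 [ 543.2 -141.9]
t2 [ 429.7 -112.3]
jar [752.8  -6.3]
grey [451.1 426.5]
greyknob [451.6 426.1]
yellow [305.3 248.9]
yelloR [313.4 174. ]
orange [706.5 421.7]
pink [232.5 429. ]
bA [718.5 -85.7]
bC [ 348.9 -259.7]
bD [385.8 -29.8]
(np.float64(352.7511052615324), np.float64(163.752690549121)) (np.float64(352.4868499908342), np.float64(173.3928139037461))
(np.float64(308.4935338697623), np.float64(278.1080551357178)) (np.float64(308.7754587843599), np.float64(285.5918339665797))
[ 1.07419810e+00  2.59236343e-01  1.53595868e+00 -1.29153441e-05
  1.34797652e+00 -2.02825849e-01] 0.1 [-3.14004360e+00 -3.05714326e-04  2.84782290e+00]
```

View pics/crop2.png

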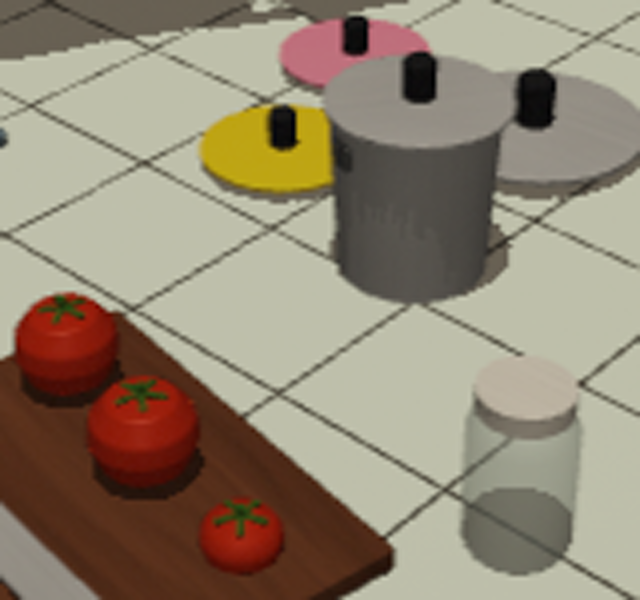

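The scene view agrees with the top view to about 2 px: the knob is at scene (354,169) and the end piece at (310,284). I'll go above the pail and refine with the wrist camera.

```bash
python3 - <<'E'
from h import *
import pickle
robot.move_ptp([499,201,330],[np.pi,0,2.356])
d=cam("wrist"); pickle.dump(d,open("w1.pkl","wb")); cv2.imwrite("pics/w1.png",d["img"])
print(d["eye"],d["orientation"],d["fovy"],robot.current_tcp_pos(),robot.current_t())
for z in(156,190): print(proj(d,[499,201,z]))
E
```

```text
[445.16639429 255.5362852  495.1348825 ] [2.86638616e+00 7.92614692e-04 7.87234088e-01] 60.902202376613836 [498.43855843 201.95260449 329.74931078] 1.9083
(np.float64(318.8112918453265), np.float64(184.23595364876127))
(np.float64(318.7445448313432), np.float64(192.35364974213877))
```

View pics/w1.png

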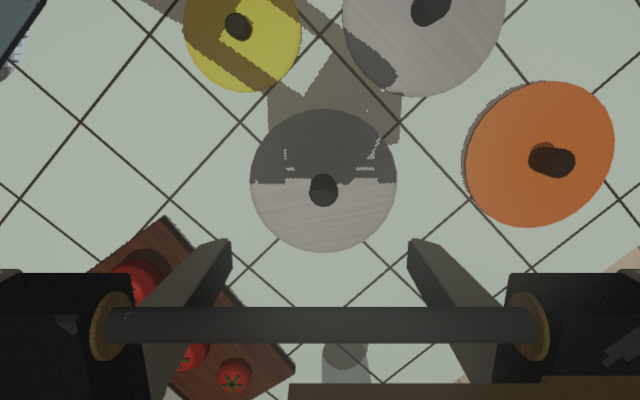

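The wrist view shows the lid disc centred at (323,180), about 5 px off the prediction. The scene view had the same bias, so the lid is near (500,205).

```bash
python3 - <<'E'
from h import *
import pickle
d=pickle.load(open("w1.pkl","rb"))
p=pix2z(d,323.5,180.5,156); print("wrist lid",p)
x,y=(p[0]+1*499)/2,(p[1]*2+201)/3
o=[np.pi,0,2.356]
robot.move_linear([x,y,215],o,speed=150)
print(robot.move_linear([x,y,160],speed=80,f_stop=8))
robot.move_gripper(0.0)
print("w",robot.current_gripper_width(),robot.current_finger_force(),robot.current_tcp_pos())
f0=robot.current_contact_force()
robot.move_linear([x,y,215],speed=60)
print(np.round(robot.current_contact_force()-f0,2),robot.current_tcp_pos(),robot.current_gripper_width(),robot.current_t())
robot.move_linear([605,60,215],speed=150)
for n in("scene","top"):
    d=cam(n); pickle.dump(d,open(n+"2.pkl","wb"))
    cv2.imwrite(f"pics/{n}2.png",d["img"])
s=cv2.imread("pics/scene2.png")[110:310,230:450]; t=cv2.imread("pics/top2.png")[140:280,240:400]
cv2.imwrite("pics/c2.png",np.hstack([cv2.resize(s,(440,400)),cv2.resize(t,(360,400*1))]))
E
```

```text
wrist lid [499.61051474 207.12755829 156.        ]
False
w 0.28857450260663453 30.00000890402589 [499.39253273 205.1051118  160.00604873]
[-1.13 -1.24 -1.97] [498.9790728  205.04066379 214.53867793] 0.28634988783322507 5.775
```

View pics/c2.png

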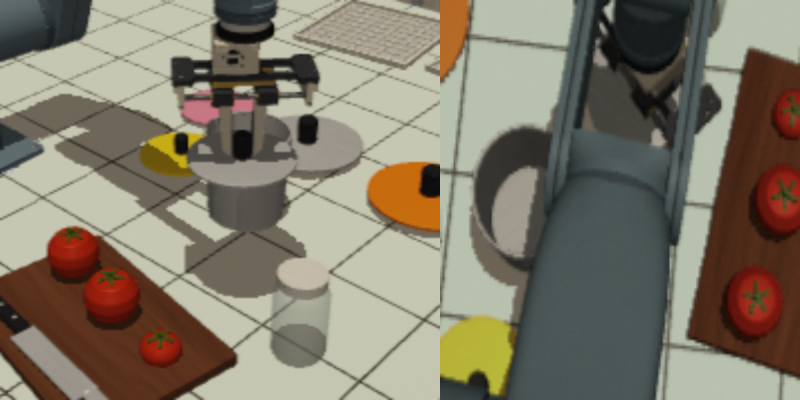

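The lid is held level over the free spot, and the pail is open and upright. I'll set the lid down, then look at the end piece.

```bash
python3 - <<'E'
from h import *
import pickle
robot.move_linear([605,60,45],speed=120)
print(robot.move_linear([605,60,15],speed=20,f_stop=4))
print(robot.current_tcp_pos(),robot.current_contact_force())
robot.move_gripper(0.9); robot.sleep(.2)
p=robot.current_tcp_pos()
robot.move_linear([p[0],p[1],p[2]+120],speed=150)
robot.move_ptp([647,-149,230],[np.pi,0,2.97])
print(robot.current_t())
d=cam("wrist"); pickle.dump(d,open("w3.pkl","wb"))
t=cam("top"); pickle.dump(t,open("top3.pkl","wb"))
print(proj(d,[647,-149,31]))
cv2.imwrite("pics/c3.png",np.hstack([d["img"][:400,160:560],cv2.resize(t["img"][120:300,240:420],(400,400))]))
E
```

```text
True
[604.94950445  60.02506856  19.81645482] [-0.92316676 -0.67596528  3.93401682]
13.0417
(np.float64(318.14127909495505), np.float64(179.41698656012707))
```

View pics/c3.png

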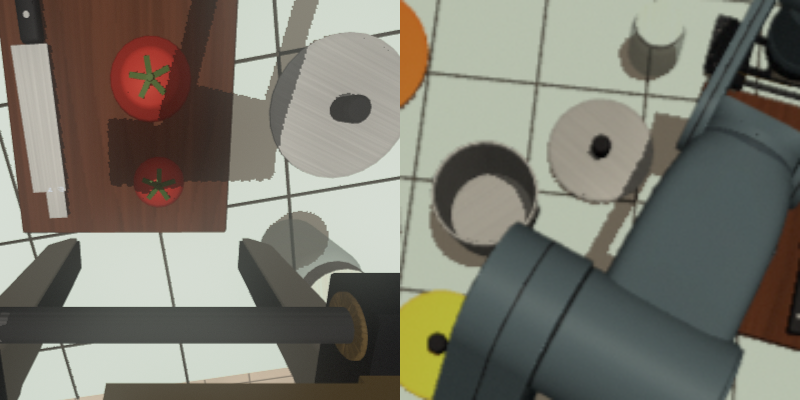

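The lid lies flat with its knob up, and the pail is upright. The end piece is at wrist (319.5,182), close to the prediction. The rim centre is at about top (278,208). I'll grasp the end piece.

```bash
python3 - <<'E'
from h import *
import pickle
d=pickle.load(open("w3.pkl","rb"));t=pickle.load(open("top3.pkl","rb"))
e=pix2z(d,319.5,182,31); g=lambda u,v,z:pix2z(t,240+(u-400)/2.2222,120+v/2.2222,z)
print("end",e,"rim",g(485,195,150),"lid(605,60)",g(600.5,150,16))
x,y=(e[0]+647)/2,(e[1]-149)/2
robot.move_gripper(1.0)
robot.move_linear([x,y,70],[np.pi,0,2.97],speed=150)
print(robot.move_linear([x,y,23],speed=50,f_stop=6))
robot.move_gripper(0.0)
print(robot.current_gripper_width()*93,robot.current_finger_force(),robot.current_tcp_pos())
robot.move_linear([x,y,130],speed=80)
robot.move_linear([x,y,240],speed=150)
print(robot.current_gripper_width()*93,robot.current_finger_force())
robot.move_ptp([499,204,250],[np.pi,0,2.356])
d=cam("wrist"); pickle.dump(d,open("w4.pkl","wb")); cv2.imwrite("pics/w4.png",d["img"])
print(proj(d,[499,204,150]),robot.current_t())
E
```

```text
end [ 650.08057346 -148.03453157   31.        ] rim [493.6275695  198.98726787 150.        ] lid(605,60) [603.12121351  55.74154204  16.        ]
False
54.84284032591915 30.000187455152627 [ 648.56212237 -148.52735613   23.06580971]
53.85319114889289 29.999856299255043
(np.float64(319.0330249258054), np.float64(202.2832248391799)) 20.425
```

View pics/w4.png

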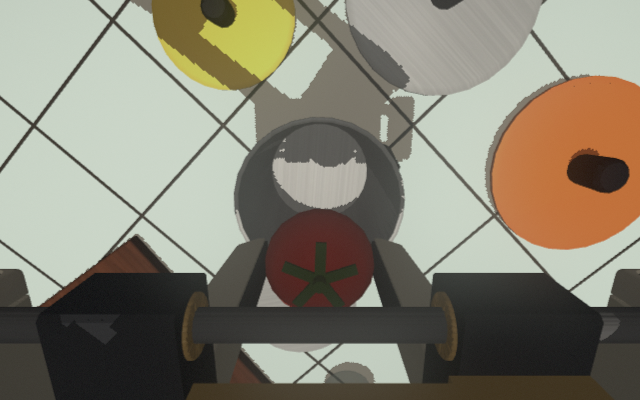

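The rim centre is at about wrist (319.5,201), which puts the pail at (499,204). The end piece is held securely. I'll drop it in, then fetch the lid.

```bash
python3 - <<'E'
from h import *
o=[np.pi,0,2.356]
print(robot.move_linear([499,204.5,115],o,speed=120,f_stop=10))
robot.move_gripper(0.75); robot.sleep(.3)
robot.move_linear([499,204.5,230],speed=150)
d=cam("wrist"); cv2.imwrite("pics/w5.png",d["img"])
robot.move_gripper(0.9)
robot.move_linear([605,60,230],speed=200)
robot.move_linear([605,60,75],speed=150)
print(robot.move_linear([605,60,20],speed=60,f_stop=8))
robot.move_gripper(0.0)
print(robot.current_gripper_width()*93,robot.current_tcp_pos())
robot.move_linear([605,60,60],speed=60)
robot.move_linear([605,60,215],speed=120)
robot.move_linear([499.4,205,215],speed=150); robot.sleep(.3)
s=cam("scene")["img"][110:310,230:450]
cv2.imwrite("pics/c5.png",np.hstack([cv2.resize(s,(440,400)),d["img"][0:400,140:500]]))
print(robot.current_gripper_width()*93,robot.current_tcp_pos(),robot.current_contact_force(),robot.current_t())
E
```

```text
False
False
26.683181171465694 [604.9629555   60.00095097  19.97108094]
26.966689727819155 [499.60486205 204.65687856 214.90234696] [ 0.51563551 -0.34082773 -2.42478714] 32.1583
```

View pics/c5.png

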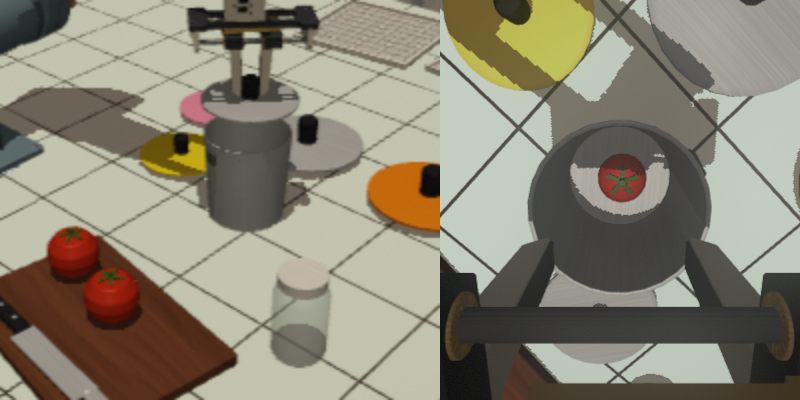

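The end piece lies on the pail floor, and the lid hangs level above the mouth. I'll lower and seat it.

```bash
python3 - <<'E'
from h import *
robot.move_linear([499.4,205,178],speed=80)
print(robot.move_linear([499.4,205,156],speed=15,f_stop=5))
print(robot.current_tcp_pos(),robot.current_contact_force(),robot.current_ft_torque())
robot.move_gripper(0.9); robot.sleep(.3)
p=robot.current_tcp_pos()
robot.move_linear([p[0],p[1],p[2]+150],speed=120); robot.sleep(.3)
w=cam("wrist")["img"]
s=cam("scene")["img"][130:240,290:410]
cv2.imwrite("pics/c6.png",np.hstack([cv2.resize(s,(436,400),interpolation=cv2.INTER_CUBIC),w[0:400,140:500]]))
print(robot.current_t())
E
```

```text
True
[499.35702249 204.96971926 160.11226399] [-0.53980754  0.04986041  5.19617334] [-0.11291395  0.08553629  0.00994925]
36.9917
```

View pics/c6.png

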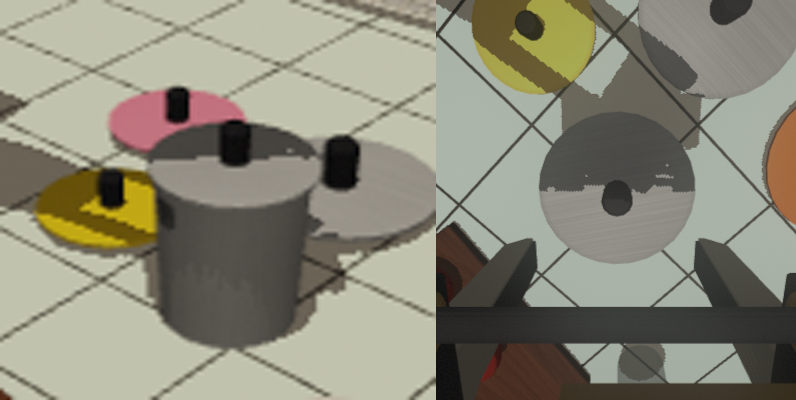

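The lid is seated and level. It made contact at TCP z = 160.1, which is the seated height, and the gripper is clear.

```bash
python3 -c "
from bench import robot
print(robot.hand_in())"
```

```text
the job is handed in; nothing more can be done
None
```

The tomato end is in the pail and the lid is back on, seated and level; I handed the job in at about 37 s, without seeing the judge's verdict.

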